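Shim a pump head snug in its sprung cradle

ROBOT

A 6-joint arm with a two-finger parallel gripper is mounted at the origin on the work surface. World frame = base frame: x ahead of the robot, y to its left, z up, the work surface at z = 0. Lengths are in mm, angles in rad, forces in N, time in s.
With the tool pointing down it reaches from about 350 to 775 mm from the base axis. Payload 7.3 kg.
Tool frame: the origin (TCP) lies on the front face of the gripper's body, between the roots of the fingers; the fingertips stand 66 mm ahead of it and the grasp point (between the pads) lies 47 mm ahead of it (bot.tip_extent is the distance from the TCP to the fingertips, in mm); z points along the fingers, y is the line along which they close (so a half turn about z gives the same grasp; the last joint's range is limited). The gripper opens to 92 mm and grips with 3 to 60 N. Pads are 19 mm wide; open, the fingers measure 130 mm over their backs; the gripper's body (75 mm by 190 mm) begins 47 mm behind the grasp point.
Start: joints at [0.962, 0.342, 1.524, -0, 1.275, -0.146], TCP at [234.375, 469.795, 292.241] pointing down, gripper open.
Joint ranges: [-2.53, 2.53], [-0.77, 2.02], [0.04, 2.7], [-1, 4.14], [0.28, 2.66], [-3.11, 3.11]. Speed limits (rad/s): [2.57, 2.57, 3.14, 3.14, 3.14, 3.14].

INTERFACE

Orientations are given as [roll, pitch, yaw] about the fixed x, y, z axes, in that order (R = Rz(yaw) Ry(pitch) Rx(roll)).
In Python, from plant import readout, viewer, order, bot gives the robot as it stands.
- The arm moves only by the shell command python3 -m creep 'ROWS'. ROWS is text: rows parted by semicolons, each of 7 numbers parted by spaces: the shift along the world's x, y, z in m, then the turn, a rotation vector about the world's x, y, z in rad, then the opening in per cent of the stroke, from 0 (shut) to 100 (fully open). A call has 1 to 8 rows; each row shifts and turns the commanded pose from where the row before left it; what a row does not reach is not made up. A row lasts 1/12 s, in which the tool goes at most 41.7 mm and 7.16 degrees, less where a joint would pass 70% of its speed; a pose out of reach is approached as far as the arm can. A call is refused whole if a number of a shift passes 0.0417 or a number of a turn 0.125, either way. A call with a gripper value outside its range is refused whole. The fingers move at their own pace and stop on an object; the grip force is fixed at half the most. Time passes only in rows, so rows that do not move let the fingers close. It gives the time, the measured TCP pose, the force, the opening and the grip force at its end, in the units of the state.
- readout.get_obs(): the state, without advancing time (a new reading comes with each control period).
- viewer.capture(name): name is "side" or "top" or "wrist"; returns the picture (400x640x3 uint8, red, green, blue); there is no depth.
- viewer.camera_info(name): a dict with "fx", "fy", "cx", "cy" (pixels), "origin" and "rotation" of the camera in the world. Camera axes: x right, y up, looking along -z (the intrinsics and any distortion apply to the point x, -y, -z); pixel columns grow to the right and rows downward; lengths in mm; the calibration is good to about 2 mm. The wrist camera is an equidistant fisheye: a pixel r from the principal point sees the ray r / f radians off the axis. A picture is of the moment at which its call begins: read the wrist's pose just before it. camera_info takes no time and is no camera call; for the wrist camera it gives the pose at the moment of the call.
- order.close_job(): hands the job in; it is judged then, once.
The state is a dict: "time": time; "joint_positions": joint angles; "dq": joint speeds; "tau": joint torques, N m; "tool_pos": TCP position; "tcp_rot": TCP orientation; "contact_force": force on the tool from outside, world axes, zero at the start; "moment": the same for the moment, N m; "grip_width": finger opening in mm; "finger_force": force on a finger pad.
Only numpy, scipy, OpenCV 4.12 (cv2) and the standard library are available. Lean on these libraries where they do the work, as an engineer would, in place of code of your own. Each camera call takes 0.05 s, during which the arm holds its last target. There are 200 camera calls.

TASK

The steel pump head in the cradle is loose: stand spacer plates upright in the gap between it and the sprung jaw, one at a time, until the jaw grips them snugly. It takes the thick and the medium plate side by side, in either order, each pushed right down on to the cradle's floor, square to the gap and roughly centred between its open ends; leave the thin plate standing where it is.

Things in the scene. Friction and masses are not known exactly. Their poses are not given: they have to be found in the camera images.
- thick_mid (a point): Centre, half-way up, of the thickest of three aluminium spacer plates standing loose on the bench, each 50 mm wide (x), 70 mm tall (z): this one 26 mm thick (y), 246 g. A half turn about z changes nothing. If put in first: close to the pump head.
- medium_mid (a point): Centre, half-way up, of the middle one of three aluminium spacer plates standing loose on the bench, each 50 mm wide (x), 70 mm tall (z): this one 16 mm thick (y), 151 g. A half turn about z changes nothing. If put in second: lower it a few mm clear of the first, on the jaw's side; let go, the jaw presses them together.
- thin_mid (a point): Centre, half-way up, of the thinnest of three aluminium spacer plates standing loose on the bench, each 50 mm wide (x), 70 mm tall (z): this one 10 mm thick (y), 94 g. A half turn about z changes nothing. Not needed: it stays where it stands.
- gap (a point): Middle of the gap's floor, on a 90 x 200 x 10 mm base fixed to the bench; z up. x: along the gap, as a plate's width. +y: fixed pump head, face at +18 mm. -y: jaw, face at -18 mm up to 28 mm, its top leaning out to -40 mm at 62 mm. Both 32 mm wide in x, up to 62 mm high. The jaw yields 30 mm to -y on springs (3 N at 6 mm, as with both plates in): push plates down to the floor with 5 to 12 N.
Not all that is in view belongs to the job. What is shaped like the part that bears gap but blue is not meant.

How it is judged (in metres and radians):
On the way:
1. a first plate, thick or medium, stands down in the gap and is let go, before the other is put in ((((x of thick_mid in the frame of gap between -0.015 and 0.015 m and y of thick_mid in the frame of gap between -0.032 and 0.022 m and z of thick_mid in the frame of gap between 0.025 and 0.043 m and angle between thick_mid's own z axis and vertical below 0.18 rad and angle between the x axis of thick_mid and the x axis of gap, either way round below 0.21 rad) and not (x of medium_mid in the frame of gap between -0.015 and 0.015 m and y of medium_mid in the frame of gap between -0.032 and 0.022 m and z of medium_mid in the frame of gap between 0.025 and 0.043 m and angle between medium_mid's own z axis and vertical below 0.18 rad and angle between the x axis of medium_mid and the x axis of gap, either way round below 0.21 rad) and contact force between the fingers and anything else below 0.3 N) or ((x of medium_mid in the frame of gap between -0.015 and 0.015 m and y of medium_mid in the frame of gap between -0.032 and 0.022 m and z of medium_mid in the frame of gap between 0.025 and 0.043 m and angle between medium_mid's own z axis and vertical below 0.18 rad and angle between the x axis of medium_mid and the x axis of gap, either way round below 0.21 rad) and not (x of thick_mid in the frame of gap between -0.015 and 0.015 m and y of thick_mid in the frame of gap between -0.032 and 0.022 m and z of thick_mid in the frame of gap between 0.025 and 0.043 m and angle between thick_mid's own z axis and vertical below 0.18 rad and angle between the x axis of thick_mid and the x axis of gap, either way round below 0.21 rad) and contact force between the fingers and anything else below 0.3 N))), for 0.2 s.
At the end, for the whole second after the job is handed in: Thick and medium plate both stand in the gap, feet within 8 mm of its floor, centres within 15 mm of its middle along x and between 32 mm jaw side and 22 mm pump head side along y, upright within 10 and turned within 12 degrees; the thin plate within 30 mm of where it stood (x of thick_mid in the frame of gap between -0.015 and 0.015 m and y of thick_mid in the frame of gap between -0.032 and 0.022 m and z of thick_mid in the frame of gap between 0.025 and 0.043 m and angle between each of thick_mid, medium_mid's own z axis and vertical below 0.18 rad and angle between the x axis of each of thick_mid, medium_mid and the x axis of gap, either way round below 0.21 rad and x of medium_mid in the frame of gap between -0.015 and 0.015 m and y of medium_mid in the frame of gap between -0.032 and 0.022 m and z of medium_mid in the frame of gap between 0.025 and 0.043 m and distance of thin_mid from where it was at the start of the episode below 0.03 m); the robot touches nothing.
It fails at once if the thin plate is moved more than 30 mm or toppled (distance of thin_mid from where it was at the start of the episode above 0.03 m or angle between thin_mid's own z axis and vertical above 0.5 rad).
It also fails if it takes over 58 s, if anything falls off the work surface, if the arm or the gripper's body presses on something with over 40 N, if the wrist force passes 120 N, or if a joint passes its speed limit or range.

## Working session

There is one attempt and no reset: what is moved stays moved. The work goes in short steps, Python scripts to look and compute and a shell command to move; the robot and the scene stay as the last step left them, time stands still between calls to the robot, and variables do not carry over. Pictures are saved under pics/ and viewed, at most 10 in all, crops included, and the job is handed in when it is done.

```bash
mkdir -p pics
cat > h.py <<'E'
import numpy as np,cv2
from plant import readout,viewer,order,bot
def st():
    o=readout.get_obs();print({k:np.round(o[k],3).tolist() for k in("time","tool_pos","tcp_rot","contact_force","grip_width","finger_force","joint_positions")});return o
E
python3 - <<'E'
from h import *
st()
for n in("top","side"):
    c=viewer.camera_info(n);im=viewer.capture(n);print(n,c)
    np.save(f"pics/{n}0.npy",im);cv2.imwrite(f"pics/{n}0.png",im[:,:,::-1])
E
```

```text
{'time': 0.0, 'tool_pos': [234.2, 469.527, 291.528], 'tcp_rot': [-3.14, -0.0, 2.679], 'contact_force': [0.218, 0.578, -0.031], 'grip_width': 91.579, 'finger_force': 0.0, 'joint_positions': [0.962, 0.343, 1.525, 0.0, 1.275, -0.146]}
top {'fx': 514.2749342799978, 'fy': 514.2749342799978, 'cx': 322.51833609945675, 'cy': 192.80712569503692, 'origin': array([ 336.51789192, -104.52339975, 1309.13411486]), 'rotation': array([ 0.13173121, -0.0048098 , -1.58226806])}
side {'fx': 377.18052484891814, 'fy': 377.18052484891814, 'cx': 320.7056140080382, 'cy': 197.3035048902817, 'origin': array([458.22332831, 511.99802052, 592.13523051]), 'rotation': array([ 0.8363094 ,  0.0095455 , -3.06567727])}
```

View pics/top0.png

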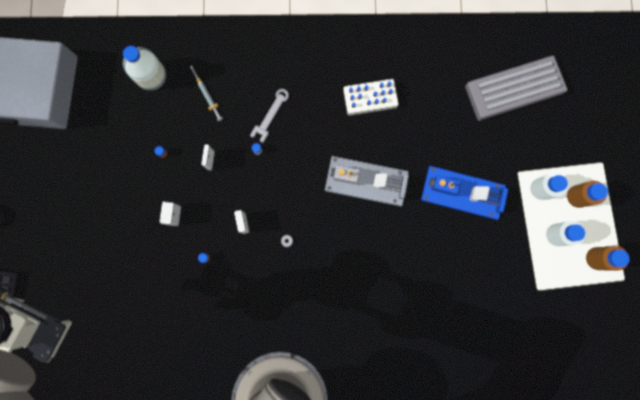

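View pics/side0.png

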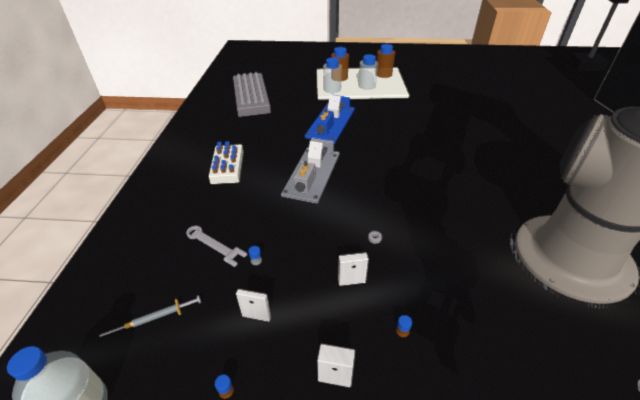

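Plates in the top view are at (170,214), (208,157) and (241,221). The cradle candidates are grey at (366,181) and blue at (465,192). Blue is excluded by the task, so I'll use the grey one and enlarge it.

```bash
cat >> h.py <<'E'
from scipy.spatial.transform import Rotation as Ro
def cam(n):
    c=viewer.camera_info(n);return c,Ro.from_euler('xyz',c['rotation']).as_matrix(),np.array(c['origin'])
def ray(n,uv,z,C=None):
    c,R,o=C or cam(n);a=(uv[0]-c['cx'])/c['fx'];b=(uv[1]-c['cy'])/c['fy']
    if n=='wrist':
        r=np.hypot(a,b);s=np.sin(r)/max(r,1e-9);d=np.array([a*s,-b*s,-np.cos(r)])
    else: d=np.array([a,-b,-1])
    d=R@d;return o+d*(z-o[2])/d[2]
def proj(n,P,C=None):
    c,R,o=C or cam(n);p=(np.atleast_2d(P)-o)@R;x,y,z=p[:,0],-p[:,1],-p[:,2]
    if n=='wrist':
        r=np.hypot(x,y);k=np.arctan2(r,z)/np.maximum(r,1e-9)
    else:k=1/z
    return np.c_[c['cx']+c['fx']*k*x,c['cy']+c['fy']*k*y]
E
python3 - <<'E'
from h import *
im=cv2.imread("pics/top0.png");s=cv2.imread("pics/side0.png")
a=cv2.resize(im[145:225,310:510],None,fx=4,fy=4,interpolation=cv2.INTER_CUBIC)
b=cv2.resize(s[85:210,270:370],None,fx=2.2,fy=2.2,interpolation=cv2.INTER_CUBIC)
o=np.zeros((600,800,3),np.uint8);o[:320]=a;o[322:322+b.shape[0],:b.shape[1]]=b
c=cv2.resize(im[140:235,150:260],None,fx=2.9,fy=2.9);o[322:322+c.shape[0],300:300+c.shape[1]]=c
cv2.imwrite("pics/c1.png",o)
for p,z in[((170,210),70),((208,154),70),((241,218),70),((366,181),10),((465,192),10)]: print(p,ray('top',p,z).round())
E
```

```text
(170, 210) [463. 257.  70.]
(208, 154) [600. 167.  70.]
(241, 218) [441.  85.  70.]
(366, 181) [ 538. -224.   10.]
(465, 192) [ 507. -476.   10.]
```

View pics/c1.png

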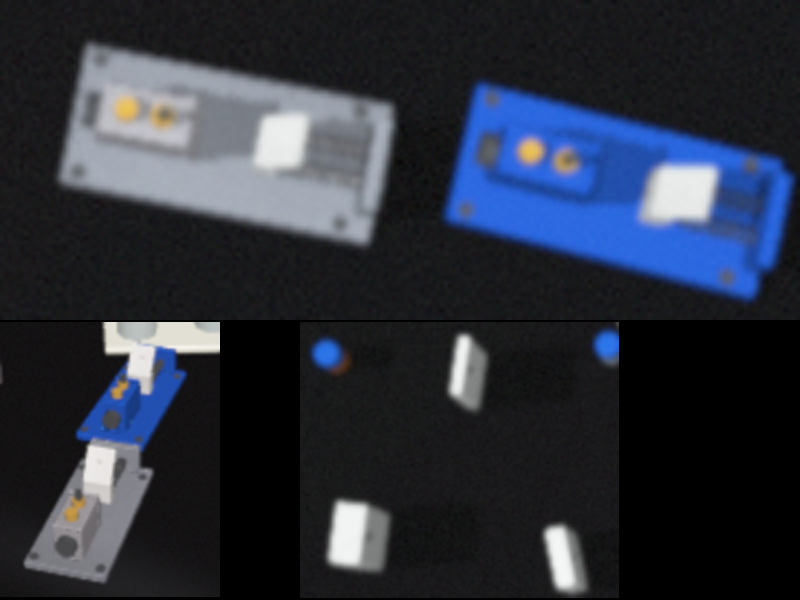

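Viewed: the grey cradle has its pump head on the left (+y world side) and the white jaw on the right. The gap is around pixel (366,178). The thick plate is (170,214), the right one at (241,221) looks medium and the upper one at (208,157) looks thinnest. I'll confirm this with the wrist camera.

```bash
python3 -m creep '0.028 -0.026 0 0 0 0.034 100;0.028 -0.026 0 0 0 0.034 100;0.028 -0.026 0 0 0 0.034 100;0.028 -0.026 0 0 0 0.034 100;0.028 -0.026 0 0 0 0.034 100;0.028 -0.026 0 0 0 0.034 100;0.028 -0.026 0 0 0 0.034 100;0.02 -0.026 0 0 0 0.034 100'
python3 -m creep '0 0 0 0 0 0 100; 0 0 0 0 0 0 100'
python3 - <<'E'
from h import *
st();C=cam('wrist');im=viewer.capture('wrist');print(C[0])
cv2.imwrite("pics/w1.png",im[:,:,::-1]);import pickle;pickle.dump(C,open('pics/w1.pkl','wb'))
for p in [(463,257,70),(600,167,70),(441,85,70),(538,-224,10)]:print(proj('wrist',p,C).round())
t=cam('top')
print([ray('top',q,10,t).round(1).tolist() for q in [(332,155.5),(408.2,170.75),(402.5,206),(324.5,191)]])
E
```

```text
time: 0.77
tool_pos: [452.2, 260.1, 291.9]
tcp_rot: [-3.141, 0.0, 2.952]
contact_force: [0.3, 0.2, 0.5]
grip_width: 91.7
finger_force: 0.0
time: 0.93
tool_pos: [451.1, 260.5, 291.7]
tcp_rot: [-3.141, -0.001, 2.947]
contact_force: [-0.3, 0.3, -0.2]
grip_width: 91.7
finger_force: 0.0
{'time': 0.933, 'tool_pos': [451.058, 260.515, 291.691], 'tcp_rot': [-3.141, -0.001, 2.947], 'contact_force': [-0.282, 0.298, -0.234], 'grip_width': 91.737, 'finger_force': 0.0, 'joint_positions': [0.376, 0.335, 1.535, 0.0, 1.272, -1.0]}
{'fx': 309.70691628693146, 'fy': 309.70691628693146, 'cx': 313.07740350050074, 'cy': 197.80751920269458, 'origin': array([379.64380296, 274.03852068, 383.28171665]), 'rotation': array([-2.69938736e-01,  4.02375271e-04,  1.37703610e+00])}
[[313. 196.]]
[[263. 314.]]
[[162. 206.]]
[[ 64. 275.]]
[[605.1, -138.3, 10.0], [563.3, -333.2, 10.0], [472.5, -315.6, 10.0], [513.2, -117.9, 10.0]]
```

View pics/w1.png

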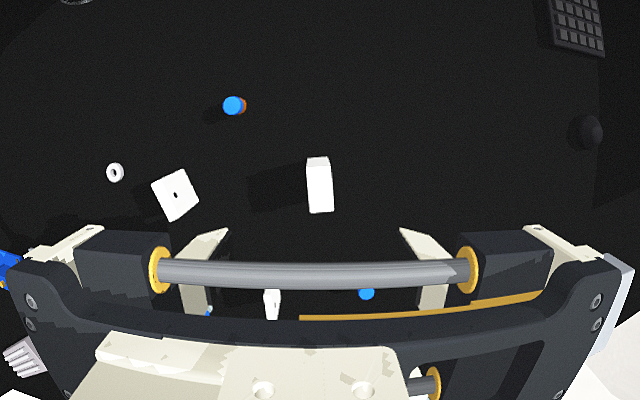

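Viewed: the wrist view shows the thick plate's top at (320,190), the medium candidate at (175,195) and the third plate behind the gripper at (272,303). I'll fit box silhouettes in both views to get pose and thickness.

```bash
cat > fit.py <<'E'
from h import *
import pickle
from scipy.optimize import minimize
def box(x,y,yaw,t,S):
    c,s=np.cos(yaw),np.sin(yaw);return np.array([[x+c*a-s*b,y+s*a+c*b,z] for a in(-25,25) for b in(-t/2,t/2) for z in(0,70)])
def fit(views,x0,t,K=8):
    """views: list (name, gray image, cam); soft silhouette area mismatch"""
    def cost(p,full=False):
        tot=0
        for n,g,C in views:
            h=cv2.convexHull(proj(n,box(p[0],p[1],p[2],t,0),C).astype(np.float32))[:,0]
            ctr=proj(n,[[x0[0],x0[1],35]],C)[0].astype(int);r=45 if n=='wrist' else 22
            u,v=ctr-r;w=np.clip((g[v:v+2*r,u:u+2*r].astype(float)-45)/60,0,1)
            m=np.zeros((2*r*K,2*r*K),np.uint8)
            cv2.fillConvexPoly(m,np.round((h-[u,v]+.5)*K).astype(np.int32),255)
            m=cv2.GaussianBlur(cv2.resize(m,(2*r,2*r),interpolation=cv2.INTER_AREA),(0,0),.7)/255.
            tot+=np.abs(m-w).sum()/m.sum()
        return tot
    best=None
    for yaw in np.arange(-.8,.81,.2):
        s=np.array([[x0[0],x0[1],yaw]]*4,float);s[1,0]+=8;s[2,1]+=8;s[3,2]+=.15
        q=minimize(cost,s[0],method='Nelder-Mead',options=dict(initial_simplex=s,maxfev=150))
        if best is None or q.fun<best.fun:best=q
    return best
E
python3 - <<'E'
from fit import *
tg=cv2.imread('pics/top0.png',0);wg=cv2.imread('pics/w1.png',0)
T=('top',tg,cam('top'));W=('wrist',wg,pickle.load(open('pics/w1.pkl','rb')))
for nm,x0,v in [('A',(463,257),[T,W]),('A',(463,257),[W]),('B',(441,85),[T,W]),('B',(441,85),[W]),('C',(600,167),[T])]:
    for t in (26,16,10):
        b=fit(v,x0,t);print(nm,len(v),t,b.x.round(3),round(b.fun,3))
E
```

```text
A 2 26 [ 4.56808e+02  2.66194e+02 -9.60000e-02] 0.201
A 2 16 [4.57146e+02 2.66159e+02 1.45000e-01] 0.995
A 2 10 [459.536 266.343  -0.567] 1.693
A 1 26 [ 4.56936e+02  2.65801e+02 -1.11000e-01] 0.067
A 1 16 [ 4.57773e+02  2.65821e+02 -4.14000e-01] 0.541
A 1 10 [459.563 266.505  -0.623] 0.964
B 2 26 [4.35733e+02 9.08420e+01 3.72000e-01] 0.551
B 2 16 [4.3523e+02 8.9645e+01 2.0500e-01] 0.403
B 2 10 [4.35216e+02 8.98600e+01 9.60000e-02] 0.839
B 1 26 [4.34462e+02 9.15990e+01 2.42000e-01] 0.33
B 1 16 [4.35142e+02 8.93100e+01 2.12000e-01] 0.234
B 1 10 [4.35522e+02 8.84500e+01 2.51000e-01] 0.334
C 1 26 [5.99793e+02 1.76823e+02 1.87000e-01] 0.301
C 1 16 [ 5.98994e+02  1.76891e+02 -6.80000e-02] 0.132
C 1 10 [ 5.98652e+02  1.76449e+02 -1.79000e-01] 0.142
```

Plate A, the thick one, is confirmed at (457,266) with yaw −0.10. I'll grasp across the 50 mm width (tool y along plate x) and high up, so the fingers clear the pump head.

```bash
python3 -m creep '0.001 0.001 -0.008 0 0 -0.123 100;0.001 0.001 -0.008 0 0 -0.123 100;0.001 0.001 -0.008 0 0 -0.123 100;0.001 0.001 -0.008 0 0 -0.123 100;0.001 0.001 -0.008 0 0 -0.123 100;0.001 0.001 -0.008 0 0 -0.123 100;0 0 -0.008 0 0 -0.123 100;0 0 -0.008 0 0 -0.123 100' >/dev/null
python3 -m creep '0 0 -0.008 0 0 -0.123 100;0 0 -0.008 0 0 -0.123 100;0 0 -0.008 0 0 -0.123 100;0 0 -0.008 0 0 -0.123 100;0 0 0 0 0 0 100;0 0 0 0 0 0 100'
python3 - <<'E'
from fit import *
C=cam('wrist');im=viewer.capture('wrist');g=cv2.cvtColor(im,cv2.COLOR_RGB2GRAY)
cv2.imwrite("pics/w2.png",im[:,:,::-1])
W=('wrist',g,C);b=fit([W],(457,266),26);print(b.x,b.fun)
for q in [(457,266,70),(599,176,70),(435,89,70)]:print(proj('wrist',q,C))
E
```

```text
time: 2.15
tool_pos: [455.3, 268.8, 196.1]
tcp_rot: [-3.141, 0.0, 1.48]
contact_force: [-0.4, 0.8, 0.3]
grip_width: 91.8
finger_force: 0.0
[ 4.57679572e+02  2.66213293e+02 -8.99596952e-02] 0.04178533107513104
[[316.77322309 215.6449619 ]]
[[477.5109381  292.20692753]]
[[309.82513096 379.81369061]]
```

View pics/w2.png

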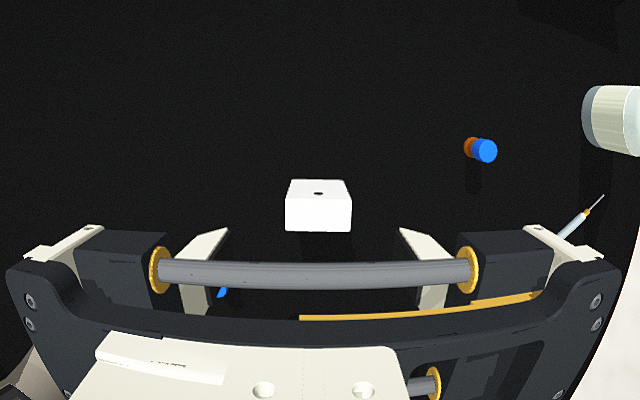

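Viewed: the thick plate sits square and centred between the fingers at (318,205). The fit gives (457.7, 266.2). Going down to grip.

```bash
python3 -m creep '0.001 -0.001 -0.02 0 0 0 100;0.001 -0.001 -0.025 0 0 0 100;0 0 -0.025 0 0 0 100;0 0 -0.014 0 0 0 100;0 0 -0.008 0 0 0 100;0 0 0 0 0 0 50;0 0 0 0 0 0 45;0 0 0 0 0 0 40'
python3 -m creep '0 0 0 0 0 0 30;0 0 0 0 0 0 30;0 0 0 0 0 0 30;0 0 0 0 0 0 30'
```

```text
time: 2.87
tool_pos: [459.1, 266.2, 105.5]
tcp_rot: [3.139, -0.001, 1.476]
contact_force: [-0.0, 0.4, -0.0]
grip_width: 76.5
finger_force: 0.0
time: 3.2
tool_pos: [458.5, 265.9, 104.7]
tcp_rot: [3.141, -0.0, 1.475]
contact_force: [-0.4, -0.4, 5.6]
grip_width: 50.1
finger_force: 26.0
```

```bash
python3 -m creep '0 0 0.02 0 0 0 30;0 0 0.038 0 0 0 30;0.004 -0.015 0.038 0 0 0 30;0.004 -0.025 0.032 0 0 -0.01 30;0.004 -0.03 0.028 0 0 -0.01 30;0.004 -0.035 0.02 0 0 -0.01 30;0.005 -0.04 0.01 0 0 -0.01 30;0.005 -0.04 0 0 0 -0.01 30' >/dev/null
python3 -m creep '0.005 -0.04 0 0 0 -0.01 30;0.005 -0.04 0 0 0 -0.01 30;0.005 -0.04 0 0 0 -0.01 30;0.005 -0.04 0 0 0 -0.01 30;0.005 -0.04 0 0 0 -0.01 30;0.005 -0.04 0 0 0 0 30;0.005 -0.04 0 0 0 0 30;0.005 -0.04 0 0 0 0 30'
python3 -m creep '0.005 -0.04 0 0 0 0 30;0.005 -0.03 0 0 0 0 30;0.005 -0.02 0 0 0 0 30;0 0 0 0 0 0 30;0 0 0 0 0 0 30'
python3 - <<'E'
from fit import *
st();C=cam('wrist');im=viewer.capture('wrist');print(C[0])
cv2.imwrite("pics/w3.png",im[:,:,::-1]);pickle.dump(C,open('pics/w3.pkl','wb'))
E
```

```text
time: 4.53
tool_pos: [523.9, -241.1, 289.8]
tcp_rot: [-3.141, -0.001, 1.375]
contact_force: [1.9, 0.5, -2.9]
grip_width: 49.8
finger_force: 29.9
time: 4.95
tool_pos: [538.8, -330.0, 288.9]
tcp_rot: [-3.14, -0.001, 1.373]
contact_force: [-0.2, 0.7, -3.2]
grip_width: 50.1
finger_force: 29.9
{'time': 4.95, 'tool_pos': [538.849, -330.001, 288.917], 'tcp_rot': [-3.14, -0.001, 1.373], 'contact_force': [-0.196, 0.652, -3.183], 'grip_width': 50.056, 'finger_force': 29.924, 'joint_positions': [-0.671, 0.546, 1.206, 0.0, 1.392, -0.473]}
{'fx': 309.70691628693146, 'fy': 309.70691628693146, 'cx': 313.07740350050074, 'cy': 197.80751920269458, 'origin': array([ 552.66721554, -259.67071304,  380.52543068]), 'rotation': array([-0.27087308,  0.00307612, -0.19695699])}
```

View pics/w3.png

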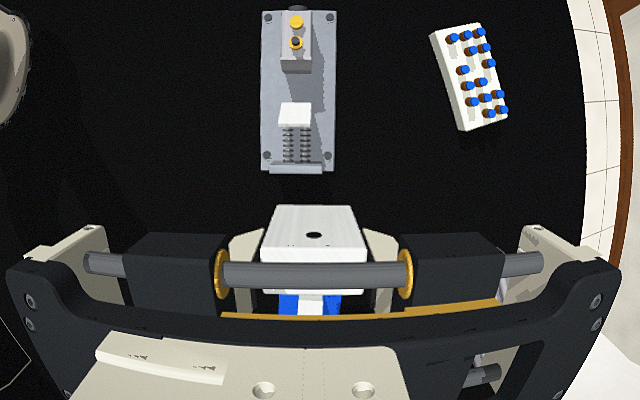

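Viewed: the grey cradle runs from (261,11) to (334,171), with the pump face at about (296,68) and the jaw at (294,112). The held plate sits at (312,235). I'll enlarge the cradle to measure it.

Run:
```python
from fit import *
im=cv2.imread('pics/w3.png')[0:180,250:345]
cv2.imwrite('pics/c3.png',cv2.rotate(cv2.resize(im,None,fx=4.4,fy=4.4,interpolation=cv2.INTER_CUBIC),cv2.ROTATE_90_COUNTERCLOCKWISE))
```

```text
(no output)
```

View pics/c3.png

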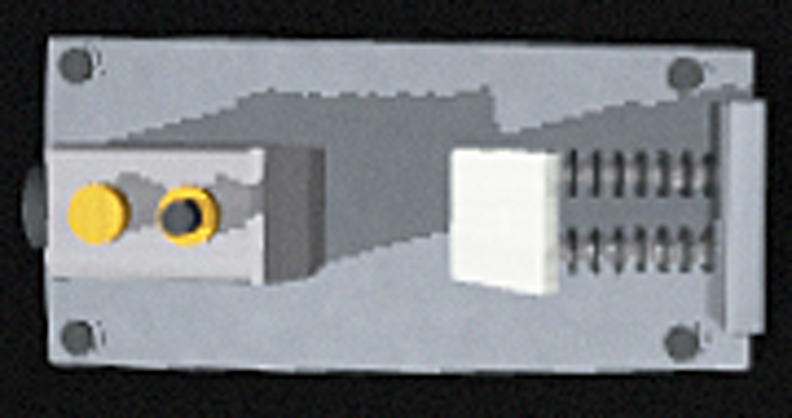

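Run:
```python
from fit import *
C=pickle.load(open('pics/w3.pkl','rb'))
def P(U,V,z):return ray('wrist',(345-(V+.5)/4.4-.5,(U+.5)/4.4-.5),z,C)
B=[P(48,37,10),P(752,50,10),P(750,368,10),P(48,365,10)]
for b in B:print(b.round(1))
B=np.array(B);print('sides',[np.linalg.norm(B[i]-B[i-3]).round(1) for i in range(4)],'ctr',B.mean(0))
ydir=(B[0]+B[3]-B[1]-B[2])[:2];ydir/=np.linalg.norm(ydir);xd=np.array([ydir[1],-ydir[0]]);print('gap yaw',np.arctan2(xd[1],xd[0]))
c=B.mean(0)[:2]
def L(n,U,V,z):
    p=P(U,V,z)[:2]-c;print(n,'x %.1f y %.1f'%(p@xd,p@ydir))
L('pump foot a',325,148,10);L('pump foot b',325,268,10);L('pump top a',265,150,72);L('pump top b',265,284,72)
L('jaw low a',450,150,10);L('jaw low b',450,278,10);L('jaw low a z38',450,150,38);L('jaw top a',553,152,72);L('jaw top b',553,293,72)
print('c',c,xd,ydir)
# fittings height guess
```

```text
[ 603.6 -138.4   10. ]
[ 562.  -331.3   10. ]
[ 475.4 -313.2   10. ]
[ 516.2 -119.1   10. ]
sides [np.float64(197.4), np.float64(88.5), np.float64(198.4), np.float64(89.4)] ctr [ 539.27688881 -225.4872703    10.        ]
gap yaw -0.20994662113358534
pump foot a x 15.7 y 18.0
pump foot b x -16.4 y 18.0
pump top a x 15.8 y 23.7
pump top b x -14.1 y 23.9
jaw low a x 15.6 y -16.3
jaw low b x -18.8 y -16.3
jaw low a z38 x 16.0 y -17.4
jaw top a x 16.2 y -42.0
jaw top b x -15.6 y -42.1
c [ 539.27688881 -225.4872703 ] [ 0.97804204 -0.20840769] [0.20840769 0.97804204]
```

Gap centre is (539.3, −225.5) with yaw −0.21. The base sides come out at 198 × 89 mm, the pump foot at +18.0 and the jaw at −16 to −18, all consistent with the given sizes. I'll place the thick plate at y ≈ +3.

```bash
python3 -m creep '0 0.02 0 0 0 -0.012 30;0 0.03 0 0 0 0 30;0.001 0.03 -0.01 0 0 0 30;0 0.02 -0.02 0 0 0 30;0 0.0075 -0.025 0 0 0 30;0 0 -0.015 0 0 0 30;0 0 -0.005 0 0 0 30;0 0 0 0 0 0 30'
python3 - <<'E'
from fit import *
t=viewer.capture('side');cv2.imwrite('pics/s2.png',cv2.resize(t[90:220,250:400,::-1],None,fx=4,fy=4,interpolation=cv2.INTER_CUBIC))
E
```

```text
time: 5.67
tool_pos: [539.8, -220.2, 214.3]
tcp_rot: [-3.139, -0.001, 1.364]
contact_force: [0.4, -0.0, -2.3]
grip_width: 49.8
finger_force: 29.9
```

View pics/s2.png

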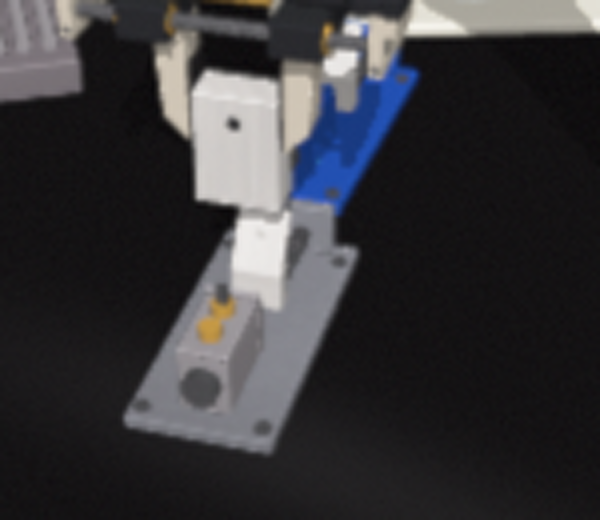

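Viewed: the held plate hangs square above the gap at (240,140). The fittings at (215,315) rise only about 20–25 mm above the pump head, so there is clearance.

```bash
python3 -m creep '0 -0.002 -0.02 0 0 0 30;0 0 -0.02 0 0 0 30;0 0 -0.015 0 0 0 30;0 0 0 0 0 0 30'
python3 -m creep '0 0 -0.012 0 0 0 30;0 0 -0.01 0 0 0 30;0 0 -0.008 0 0 0 30;0 0 -0.005 0 0 0 30;0 0 0 0 0 0 30'
```

```text
time: 6.05
tool_pos: [539.5, -223.5, 158.7]
tcp_rot: [-3.139, -0.001, 1.362]
contact_force: [-0.5, -0.6, -3.3]
grip_width: 49.7
finger_force: 29.9
time: 6.47
tool_pos: [540.1, -223.6, 124.6]
tcp_rot: [-3.14, -0.0, 1.363]
contact_force: [0.4, 1.2, -1.6]
grip_width: 49.8
finger_force: 29.9
```

```bash
python3 -m creep '0 0.001 -0.004 0 0 0 30;0 0 -0.004 0 0 0 30;0 0 -0.002 0 0 0 30;0 0 0 0 0 0 30;0 0 0 0 0 0 30'
python3 -m creep '0 0 -0.001 0 0 0 30;0 0 -0.0005 0 0 0 30;0 0 0 0 0 0 30;0 0 0 0 0 0 30'
```

```text
time: 6.88
tool_pos: [540.4, -222.7, 115.3]
tcp_rot: [3.141, 0.0, 1.363]
contact_force: [-0.3, -0.3, -2.9]
grip_width: 49.9
finger_force: 29.9
time: 7.22
tool_pos: [540.6, -222.8, 114.7]
tcp_rot: [3.141, 0.0, 1.363]
contact_force: [-2.5, 0.6, 7.0]
grip_width: 49.7
finger_force: 29.9
```

Seated, with contact force up to +7 N. Release and rise.

```bash
python3 -m creep '0 0 0 0 0 0 60;0 0 0 0 0 0 80;0 0 0 0 0 0 100;0 0 0 0 0 0 100;0 0 0 0 0 0 100;0 0 0 0 0 0 100;0 0 0 0 0 0 100;0 0 0 0 0 0 100'
python3 -m creep '0 0 0.02 0 0 0 100;0 0 0.035 0 0 0 100;0 0 0.04 0 0 0 100;0 0 0.04 0 0 0 100;0 -0.03 0.03 0 0 0 100;0 -0.03 0.01 0 0 0 100;0 0 0 0 0 0 100;0 0 0 0 0 0 100'
python3 - <<'E'
from fit import *
C=cam('wrist');im=viewer.capture('wrist');cv2.imwrite("pics/w4.png",im[:,:,::-1]);pickle.dump(C,open('pics/w4.pkl','wb'))
c=proj('wrist',[539,-225,60],C)[0];print(c)
u,v=np.clip((c-[70,60]).astype(int),0,None);print(u,v)
cv2.imwrite('pics/c4.png',cv2.resize(im[v:v+120,u:u+140,::-1],None,fx=4.5,fy=4.5,interpolation=cv2.INTER_CUBIC))
E
```

```text
time: 7.88
tool_pos: [540.4, -222.7, 113.7]
tcp_rot: [-3.142, -0.0, 1.363]
contact_force: [0.1, 0.3, -0.1]
grip_width: 91.1
finger_force: 0.0
time: 8.55
tool_pos: [540.1, -283.5, 288.6]
tcp_rot: [3.14, 0.0, 1.361]
contact_force: [-0.6, 0.8, -0.4]
grip_width: 91.2
finger_force: 0.0
[300.54869403 127.75234557]
230 67
```

View pics/c4.png

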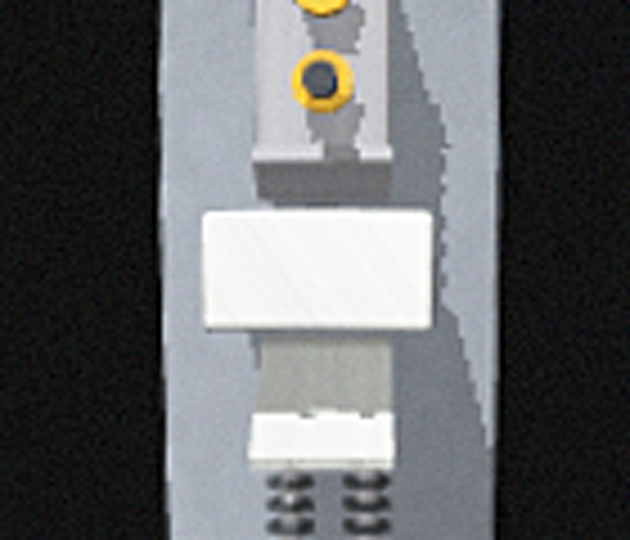

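Viewed: the thick plate stands square in the gap, with its top face corners from (204,210) to (431,329) in the crop. Next I'll inspect plates B and C from above B.

```bash
python3 - <<'E'
from fit import *
C=pickle.load(open('pics/w4.pkl','rb'))
P=np.array([ray('wrist',(230+(U+.5)/4.5-.5,67+(V+.5)/4.5-.5),80,C) for U,V in [(204,210),(432,210),(431,329),(204,329)]])
c=P.mean(0)[:2];xd=(P[1]+P[2]-P[0]-P[3])[:2];print(c,np.linalg.norm(xd)/2,np.linalg.norm((P[0]-P[3])[:2]),'yaw',np.arctan2(xd[1],xd[0]))
d=c-[539.3,-225.5];print('gap x,y',d@[.978,-.2084],d@[.2084,.978])
E
python3 -m creep '-0.0105 0.037 0 0 0 0.042 100;-0.0105 0.037 0 0 0 0.042 100;-0.0105 0.037 0 0 0 0.042 100;-0.0105 0.037 0 0 0 0.042 100;-0.0105 0.037 0 0 0 0.042 100;-0.0105 0.037 0 0 0 0.042 100;-0.0105 0.037 0 0 0 0.042 100;-0.0105 0.037 0 0 0 0.042 100' >/dev/null
python3 -m creep '-0.0105 0.037 -0.01 0 0 0.042 100;-0.0105 0.037 -0.02 0 0 0.042 100;0 0.002 -0.025 0 0 0 100;0 0 -0.025 0 0 0 100;0 0 -0.01 0 0 0 100;0 0 0 0 0 0 100;0 0 0 0 0 0 100'
python3 - <<'E'
from fit import *
C=cam('wrist');im=viewer.capture('wrist');g=cv2.cvtColor(im,cv2.COLOR_RGB2GRAY)
cv2.imwrite("pics/w5.png",im[:,:,::-1]);pickle.dump(C,open('pics/w5.pkl','wb'))
W=('wrist',g,C)
for t in(16,10):
  b=fit([W],(435,89),t);print('B',t,b.x.round(3),b.fun)
  b=fit([W],(599,176.5),t);print('C',t,b.x.round(3),b.fun)
for q in [(599,176,70),(435,89,70)]:print(proj('wrist',q,C).round())
E
```

```text
[ 539.86720667 -222.85679844] 48.81825857816927 25.813924247310574 yaw -0.2157651731461309
gap x,y 0.00388491785650057 2.70325699152303
time: 9.85
tool_pos: [434.8, 89.0, 198.3]
tcp_rot: [-3.139, -0.001, 1.784]
contact_force: [0.6, -0.8, -0.6]
grip_width: 92.0
finger_force: 0.0
B 16 [4.3541e+02 8.9243e+01 2.1300e-01] 0.05665425939084901
C 16 [ 5.98152e+02  1.74800e+02 -9.00000e-03] 0.22187767085464888
B 10 [4.35641e+02 8.73240e+01 2.12000e-01] 0.1855761951954478
C 10 [ 5.98197e+02  1.74982e+02 -1.31000e-01] 0.09831774045981759
[[526. 153.]]
[[315. 212.]]
```

View pics/w5.png

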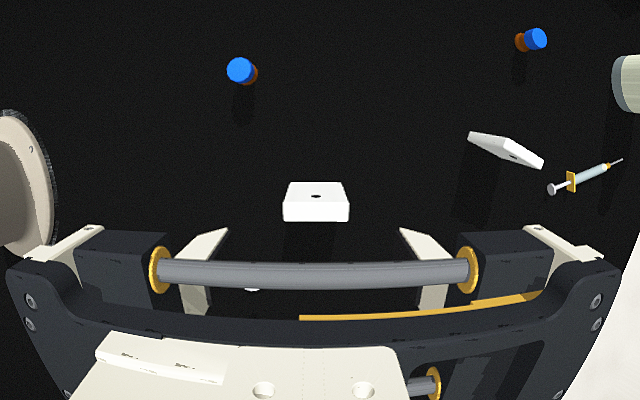

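Viewed: plate B is at (316,202) and C at (505,150). The fits say B is the medium one (0.057 against 0.186) and C the thin one (0.098 against 0.222). The thick plate stands at gap y +2.7. Grasping B.

```bash
python3 -m creep '0.0005 0 -0.02 0 0 0 100;0 0 -0.025 0 0 0 100;0 0 -0.025 0 0 0 100;0 0 -0.014 0 0 0 100;0 0 -0.0095 0 0 0 100;0 0 0 0 0 0 100;0 0 0 0 0 0 50;0 0 0 0 0 0 40'
python3 -m creep '0 0 0 0 0 0 30;0 0 0 0 0 0 30;0 0 0 0 0 0 30;0 0 0 0 0 0 30;0 0 0 0 0 0 30;0 0 0 0 0 0 30;0 0 0 0 0 0 30'
```

```text
time: 10.57
tool_pos: [437.0, 88.4, 106.6]
tcp_rot: [3.139, 0.0, 1.783]
contact_force: [1.0, -1.0, -0.4]
grip_width: 82.7
finger_force: 0.0
time: 11.15
tool_pos: [436.4, 88.4, 105.7]
tcp_rot: [3.141, 0.0, 1.783]
contact_force: [-0.8, 0.6, 3.0]
grip_width: 49.7
finger_force: 30.0
```

```bash
python3 -m creep '0 0 0.02 0 0 0 30;0 0 0.035 0 0 0 30;0.004 -0.015 0.035 0 0 -0.04 30;0.009 -0.03 0.025 0 0 -0.04 30;0.009 -0.031 0.015 0 0 -0.04 30;0.01 -0.034 0.01 0 0 -0.04 30;0.01 -0.034 0 0 0 -0.04 30;0.01 -0.034 0 0 0 -0.04 30' >/dev/null
python3 -m creep '0.01 -0.034 0 0 0 -0.04 30;0.01 -0.034 0 0 0 -0.04 30;0.01 -0.034 0 0 0 -0.04 30;0.01 -0.034 0 0 0 -0.04 30;0.0065 -0.02 0 0 0 -0.022 30;0 0 0 0 0 0 30;0 0 0 0 0 0 30'
```

```text
time: 12.4
tool_pos: [534.4, -246.3, 244.3]
tcp_rot: [-3.14, -0.001, 1.359]
contact_force: [-0.4, 1.0, -1.8]
grip_width: 49.8
finger_force: 30.0
```

```bash
python3 -m creep '0 0 -0.02 0 0 0 30;0 -0.001 -0.025 0 0 0 30;0 0 -0.019 0 0 0 30;0 0 -0.01 0 0 0 30;0 0 0 0 0 0 30;0 0 0 0 0 0 30'
python3 -m creep '0 0 -0.006 0 0 0 30;0 0 -0.005 0 0 0 30;0 0 -0.004 0 0 0 30;0 0 0 0 0 0 30'
python3 -m creep '0 0 -0.005 0 0 0 30;0 0 -0.005 0 0 0 30;0 0 0 0 0 0 30'
```

```text
time: 12.9
tool_pos: [534.8, -245.8, 171.7]
tcp_rot: [-3.141, -0.0, 1.362]
contact_force: [-0.5, 0.1, -0.1]
grip_width: 50.0
finger_force: 30.0
time: 13.23
tool_pos: [534.9, -246.3, 156.3]
tcp_rot: [3.141, -0.001, 1.361]
contact_force: [1.4, 2.3, -1.0]
grip_width: 50.1
finger_force: 30.0
time: 13.48
tool_pos: [535.0, -246.2, 146.0]
tcp_rot: [3.141, -0.001, 1.361]
contact_force: [2.5, 3.1, 0.3]
grip_width: 49.9
finger_force: 30.0
```

```bash
python3 -m creep '0 0 -0.005 0 0 0 30;0 0 -0.005 0 0 0 30;0 0 -0.004 0 0 0 30;0 0 0 0 0 0 30'
python3 -m creep '0 0 -0.004 0 0 0 30;0 0 -0.004 0 0 0 30;0 0 -0.003 0 0 0 30;0 0 0 0 0 0 30'
```

```text
time: 13.82
tool_pos: [534.2, -246.0, 130.9]
tcp_rot: [-3.139, -0.001, 1.361]
contact_force: [1.9, 4.4, -3.5]
grip_width: 49.9
finger_force: 30.0
time: 14.15
tool_pos: [534.5, -246.4, 120.5]
tcp_rot: [-3.141, -0.0, 1.361]
contact_force: [1.6, 4.5, -3.8]
grip_width: 50.0
finger_force: 30.0
```

```bash
python3 -m creep '0 0 -0.002 0 0 0 30;0 0 -0.001 0 0 0 30;0 0 0 0 0 0 30;0 0 0 0 0 0 30'
```

```text
time: 14.48
tool_pos: [534.7, -246.6, 118.3]
tcp_rot: [-3.141, -0.0, 1.361]
contact_force: [1.9, 4.0, -2.6]
grip_width: 49.7
finger_force: 30.0
```

```bash
python3 -m creep '0 0 -0.0015 0 0 0 30;0 0 -0.001 0 0 0 30;0 0 0 0 0 0 30;0 0 0 0 0 0 30'
python3 -m creep '0 0 -0.0007 0 0 0 30;0 0 0 0 0 0 30;0 0 0 0 0 0 30'
```

```text
time: 14.82
tool_pos: [534.9, -246.7, 116.0]
tcp_rot: [3.141, 0.0, 1.361]
contact_force: [2.4, 4.0, -2.0]
grip_width: 49.5
finger_force: 30.0
time: 15.07
tool_pos: [534.9, -246.7, 115.7]
tcp_rot: [3.141, 0.0, 1.361]
contact_force: [1.2, 4.3, 3.4]
grip_width: 49.7
finger_force: 30.0
```

```bash
python3 -m creep '0 0 -0.0006 0 0 0 30;0 0 0 0 0 0 30;0 0 0 0 0 0 30'
python3 -m creep '0 0 0 0 0 0 60;0 0 0 0 0 0 80;0 0 0 0 0 0 100;0 0 0 0 0 0 100;0 0 0 0 0 0 100;0 0 0 0 0 0 100;0 0 0 0 0 0 100;0 0 0 0 0 0 100'
python3 -m creep '0 0 0.02 0 0 0 100;0 0 0.035 0 0 0 100;0 0 0.04 0 0 0 100;0 0 0.04 0 0 0 100;0 -0.02 0.03 0 0 0 100;0 -0.02 0.01 0 0 0 100;0 0 0 0 0 0 100;0 0 0 0 0 0 100'
python3 - <<'E'
from fit import *
C=cam('wrist');im=viewer.capture('wrist');cv2.imwrite("pics/w6.png",im[:,:,::-1])
g=cv2.cvtColor(im,cv2.COLOR_RGB2GRAY);xd=np.array([.978,-.2084]);yd=np.array([.2084,.978]);c0=np.array([539.3,-225.5])
# brightness along gap y on plate tops (z=80), at x=+-20 beyond jaw/pump width
for xx in(-21,21):
    print(xx,[(y,int(g[tuple(np.round(proj('wrist',np.r_[c0+xx*xd+y*yd,80],C)[0]).astype(int)[::-1])])) for y in range(-40,30,2)])
for yy in(4,-17): print('x scan y',yy,[(x,int(g[tuple(np.round(proj('wrist',np.r_[c0+x*xd+yy*yd,80],C)[0]).astype(int)[::-1])])) for x in list(range(-32,-18,2))+list(range(18,33,2))])
E
```

```text
time: 15.32
tool_pos: [534.9, -246.7, 115.7]
tcp_rot: [3.141, 0.0, 1.361]
contact_force: [-1.3, 6.2, 8.7]
grip_width: 49.4
finger_force: 30.0
time: 15.98
tool_pos: [534.8, -246.7, 114.6]
tcp_rot: [3.142, 0.0, 1.361]
contact_force: [-1.1, -0.2, -0.6]
grip_width: 91.4
finger_force: 0.0
time: 16.65
tool_pos: [534.6, -287.2, 289.9]
tcp_rot: [3.141, 0.0, 1.359]
contact_force: [0.4, 0.1, -0.4]
grip_width: 91.7
finger_force: 0.0
-21 [(-40, 177), (-38, 174), (-36, 177), (-34, 176), (-32, 172), (-30, 173), (-28, 176), (-26, 172), (-24, 168), (-22, 248), (-20, 248), (-18, 245), (-16, 245), (-14, 246), (-12, 247), (-10, 250), (-8, 234), (-6, 227), (-4, 245), (-2, 243), (0, 245), (2, 247), (4, 246), (6, 248), (8, 248), (10, 248), (12, 247), (14, 246), (16, 248), (18, 189), (20, 175), (22, 178), (24, 181), (26, 179), (28, 176)]
21 [(-40, 127), (-38, 122), (-36, 116), (-34, 120), (-32, 122), (-30, 121), (-28, 116), (-26, 124), (-24, 128), (-22, 248), (-20, 247), (-18, 246), (-16, 250), (-14, 251), (-12, 250), (-10, 252), (-8, 206), (-6, 252), (-4, 247), (-2, 246), (0, 245), (2, 248), (4, 247), (6, 250), (8, 248), (10, 248), (12, 250), (14, 249), (16, 252), (18, 204), (20, 123), (22, 121), (24, 127), (26, 127), (28, 124)]
x scan y 4 [(-32, 177), (-30, 176), (-28, 178), (-26, 171), (-24, 248), (-22, 247), (-20, 246), (18, 247), (20, 250), (22, 254), (24, 195), (26, 178), (28, 171), (30, 171), (32, 166)]
x scan y -17 [(-32, 180), (-30, 176), (-28, 176), (-26, 163), (-24, 238), (-22, 246), (-20, 245), (18, 246), (20, 246), (22, 249), (24, 145), (26, 120), (28, 121), (30, 118), (32, 164)]
```

Plate tops are visible from y −23 to +18 with the seam at −7, square and within about 1 mm of centre along x. The plates are pressed together and the robot is clear. Handing in.

```bash
python3 -c "
from plant import order;print(order.close_job())"
```

```text
the job is handed in; nothing more can be done
None
```

The thick and then the medium plate stand side by side in the grey cradle's gap, pressed down to the floor, square and centred; I never touched the thin plate, and the job was handed in at about 17 s, though no verdict came back.

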